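# Hook out the tote, crate its pots, send it back

## Robot

A 6-joint arm with a two-finger parallel gripper is mounted at the origin on a cart in front of the work surface, level with it; the furniture and walls round the work are solid. World frame = base frame: x ahead of the robot, y to its left, z up, the work surface at z = 0. Lengths are in m, angles in rad, forces in N, time in s.
With the tool pointing down it reaches from about 0.225 to 0.875 m from the base axis. Payload 3.4 kg.
Tool frame: the origin (TCP) lies on the centre line of the jaws, within the pads' length; the fingertips stand 17 mm ahead of it and the grasp point (between the pads) lies 2 mm behind it; z points along the fingers, y is the line along which they close (so a half turn about z gives the same grasp; the last joint's range is limited). The gripper opens to 85 mm and grips with 20 to 120 N. Pads are 22 mm wide; open, the fingers measure 114 mm over their backs; the gripper's body (76 mm by 85 mm) begins 54 mm behind the grasp point. The pads swing forward as they close: fully open they stand 13 mm farther back than shut.
Start: joints at [0.994, 0.276, 1.505, -0, 1.361, -0.121], TCP at [0.253, 0.516, 0.21] pointing down, gripper open.
Joint ranges: [-2.89, 2.89], [-0.75, 2.08], [0.22, 2.7], [-1.18, 4.32], [0.11, 2.71], [-2.7, 2.7]. Speed limits (rad/s): [2.57, 2.57, 3.14, 3.14, 3.14, 3.14].

## Interface

Orientations are given as a unit quaternion [w, x, y, z].
In Python, from rig import manip gives the robot as it stands.
- The arm moves only by the tool move_arm, never from a script. Its argument "steps" is one flat list of numbers, 7 for each row, row after row: the turn, a rotation vector about the world's x, y, z normalised to -1 to 1, where 1 is 360 degrees, then the shift along the world's x, y, z normalised to -1 to 1, where 1 is 1 m, then the opening, from -1 (shut) to 1 (fully open). A call has exactly 10 rows; each row is the pose to reach, as a shift and turn from the pose commanded when the call began, turning the shorter way round; what a row does not reach only later rows make up. A row lasts 1/10 s, in which the tool goes at most 50 mm and 8.59 degrees, less where a joint would pass 70% of its speed; a pose out of reach is approached as far as the arm can. A call with a number of a shift or a turn outside -1 to 1 is refused whole. A call with a gripper value outside its range is refused whole. The fingers move at their own pace and stop on an object; "squeeze" is the grip in N (left out, the last holds). Time passes only in rows, so rows that repeat a pose let the fingers close, or fill a call up. It gives the time, the measured TCP pose, the force, the opening and the grip force at its end, in the units of the state.
- manip.get_state(): the state, without advancing time (a new reading comes with each control period).
- manip.get_image(name): name is "scene" or "top" or "wrist"; returns a dict with "pixels" (420x560x3 uint8, blue, green, red), "fx", "fy", "cx", "cy" (pixels), "R" (3x3) and "t" (3): a world point X has camera coordinates R X + t. Camera axes: x right, y down, z forward; pixel columns grow to the right and rows downward; lengths in m; the calibration is good to about 2 mm. A picture is of the moment at which its call begins. There is no depth.
- manip.sign_off(): hands the job in; it is judged then, once.
The state is a dict: "clock": time; "qpos": joint angles; "qd": joint speeds; "effort": joint torques, N m; "position": TCP position; "ee_rot": TCP orientation; "contact_force": force on the tool from outside, world axes, zero at the start; "moment": the same for the moment, N m; "width": finger opening in m; "gripper_force": force on a finger pad.
Only numpy, scipy, OpenCV 4.12 (cv2) and the standard library are available. Lean on these libraries where they do the work, as an engineer would, in place of code of your own. Each camera call takes 0.05 s, during which the arm holds its last target. There are 200 camera calls.

## Task

Take the pull hook from its cradle, hook it over the front lip of the blue tote that stands deep in the low bay, and drag the tote out towards you until it stands wholly clear in front of the bay. Put every pot from the tote upright into a free cell of the divided crate, one to a cell (one pot stands there already and stays in the crate); then slide the emptied tote back until it is wholly inside the bay, under its top board, and leave the hook in its cradle as it lay. Never tip a pot over, and leave the glue bottle, the tape roll and the block plane where they are.

Things in the scene. Friction and masses are not known exactly. Their poses are not given: they have to be found in the camera images.
- bay: fixed low plywood bay on the bench, open to the front (its -x): 370 mm wide, 200 mm deep, inside 340 mm wide and 165 mm high, no floor board; top board 18 mm thick, 390 mm wide. Blocks and a tape roll are fixed on its top, 80 mm or more behind the front edge, up to 219 mm above the bench. Origin: middle of the front edge at bench level; x points into the bay
- tote: loose open blue tote, 100 (x) by 192 mm (y), walls 50 mm high, 4 mm thick, floor 4 mm; 0.35 kg empty. A partition 44 mm high at x = -24 mm parts an empty front pocket (clear from x = -46 to -26 mm, whole width) from the pot compartment (x = -22 to 46 mm). Origin: centre of the underside; -x is its front. Starts 18 to 30 mm behind the bay's front edge; slides on the bench at 4 to 12 N
- tote_lip (a point): middle of the top edge of the tote's front wall, the lip to hook, 50 mm above the bench (wall 4 mm thick)
- hook: pull hook, 0.15 kg: orange handle 16 mm wide (y), 22 mm high (z), from x = -65 to 53 mm, then a steel rod of 11 mm diameter along +x, ending at x = 130 mm in a flat blade 28 mm wide (y), 6 mm thick (x), hanging from rod height to 50 mm below. Origin: the grip point, on the handle's centre line; z up as it lies in the cradle. Grip from above across y
- hook_tip (a point): middle of the lower end of the hook's blade, at (130, 0, -50) mm in the hook's frame
- cradle: fixed wooden cradle, 190 x 56 mm: two 12 mm thick posts at x = -54 and 88 mm with slots 24 mm wide, open above, cheeks up to 92 mm above the bench. The handle rests in the first slot (floor at 64 mm), the rod in the second (69.5 mm), the blade hangs down. Origin: on the bench under the hook's origin at rest, which is 75 mm up; the hook lies along the cradle's x
- crate: fixed open wooden crate 178 x 178 mm, walls 40 mm high and 6 mm thick, floor 6 mm, one divider each way 40 mm high: four cells, 80 x 80 mm, with centres at x, y = +-43 mm in its frame. Origin: centre of the underside
- pot_1: open cream glazed pot, round, 58 mm outside diameter, 72 mm tall, wall about 5 mm, 0.1 to 0.16 kg; origin at the centre of its underside, z up. It starts upright in the tote's pot compartment, with its mouth 76 mm above the bench; in some starts it is absent
- pot_2: open cream glazed pot, round, 58 mm outside diameter, 72 mm tall, wall about 5 mm, 0.1 to 0.16 kg; origin at the centre of its underside, z up. It starts upright in the tote's pot compartment, with its mouth 76 mm above the bench; in some starts it is absent
- pot_3: open cream glazed pot, round, 58 mm outside diameter, 72 mm tall, wall about 5 mm, 0.1 to 0.16 kg; origin at the centre of its underside, z up. It starts upright in the tote's pot compartment, with its mouth 76 mm above the bench; in some starts it is absent
- early_pot_1: open cream glazed pot, round, 58 mm outside diameter, 72 mm tall, wall about 5 mm, 0.1 to 0.16 kg; origin at the centre of its underside, z up. It stands from the start in one cell of the crate and may stay there; only one of the four early pots is there, the others are absent
- early_pot_2: open cream glazed pot, round, 58 mm outside diameter, 72 mm tall, wall about 5 mm, 0.1 to 0.16 kg; origin at the centre of its underside, z up. It stands from the start in one cell of the crate and may stay there; only one of the four early pots is there, the others are absent
- early_pot_3: open cream glazed pot, round, 58 mm outside diameter, 72 mm tall, wall about 5 mm, 0.1 to 0.16 kg; origin at the centre of its underside, z up. It stands from the start in one cell of the crate and may stay there; only one of the four early pots is there, the others are absent
- early_pot_4: open cream glazed pot, round, 58 mm outside diameter, 72 mm tall, wall about 5 mm, 0.1 to 0.16 kg; origin at the centre of its underside, z up. It stands from the start in one cell of the crate and may stay there; only one of the four early pots is there, the others are absent
- glue_bottle: bystander: white glue bottle with a red nozzle, 50 mm diameter, 138 mm tall, standing upright; origin at the centre of its underside
- tape_roll: bystander: light blue tape roll lying flat, 70 x 58 x 22 mm; origin at the centre of its underside
- block_plane: bystander: small brass block plane, 71 x 79 x 36 mm; origin at the centre of its underside
Not all that is in view belongs to the job. What is shaped like the pot_3 but orange or purple is not meant.

How it is judged:
On the way, in this order (a step that is already met when the one before it is completed fails the run):
1. the hook's blade is in the tote's front pocket, behind the lip, its end at least 8 mm below the lip's top, while the tote is still in the bay (x of hook_tip in the frame of tote between -0.049 and -0.023 m and y of hook_tip in the frame of tote between -0.1 and 0.1 m and z of hook_tip in the frame of tote below 0.042 m and x of tote in the frame of bay above 0.02 m), for 0.1 s.
2. the tote has been drawn wholly out in front of the bay's front edge with the blade still behind its lip (x of hook_tip in the frame of tote between -0.049 and -0.023 m and y of hook_tip in the frame of tote between -0.1 and 0.1 m and z of hook_tip in the frame of tote below 0.042 m and x of tote in the frame of bay below -0.05 m), for 0.1 s.
At the end, for the whole second after the job is handed in: Every pot present stands upright (0.12 rad) and still on the floor of a cell of the crate; the hook lies right way up in its cradle (within 30 mm lengthwise, 15 mm sideways, 6 mm in height of where it lay); the tote stands flat on the bench, its front wall behind the front edge of the bay (x of pot_1 in the frame of crate between -0.08 and 0.08 m and y of pot_1 in the frame of crate between -0.08 and 0.08 m and z of pot_1 in the frame of crate between -0.005 and 0.013 m and angle between each of pot_1, pot_2, pot_3, early_pot_1, early_pot_2, early_pot_3, early_pot_4's own z axis and vertical below 0.12 rad and linear speed of each of pot_1, pot_2, pot_3, early_pot_1, early_pot_2, early_pot_3, early_pot_4, hook below 0.03 m/s and x of pot_2 in the frame of crate between -0.08 and 0.08 m and y of pot_2 in the frame of crate between -0.08 and 0.08 m and z of pot_2 in the frame of crate between -0.005 and 0.013 m and x of pot_3 in the frame of crate between -0.08 and 0.08 m and y of pot_3 in the frame of crate between -0.08 and 0.08 m and z of pot_3 in the frame of crate between -0.005 and 0.013 m and x of early_pot_1 in the frame of crate between -0.08 and 0.08 m and y of early_pot_1 in the frame of crate between -0.08 and 0.08 m and z of early_pot_1 in the frame of crate between -0.005 and 0.013 m and x of early_pot_2 in the frame of crate between -0.08 and 0.08 m and y of early_pot_2 in the frame of crate between -0.08 and 0.08 m and z of early_pot_2 in the frame of crate between -0.005 and 0.013 m and x of early_pot_3 in the frame of crate between -0.08 and 0.08 m and y of early_pot_3 in the frame of crate between -0.08 and 0.08 m and z of early_pot_3 in the frame of crate between -0.005 and 0.013 m and x of early_pot_4 in the frame of crate between -0.08 and 0.08 m and y of early_pot_4 in the frame of crate between -0.08 and 0.08 m and z of early_pot_4 in the frame of crate between -0.005 and 0.013 m and x of hook in the frame of cradle between -0.03 and 0.03 m and y of hook in the frame of cradle between -0.015 and 0.015 m and z of hook in the frame of cradle between 0.069 and 0.081 m and angle between hook's own z axis and vertical below 0.2 rad and x of tote in the frame of bay above 0.05 m and angle between tote's own z axis and vertical below 0.1 rad); the robot touches nothing.
It fails at once if a pot is tipped over (angle between any of pot_1, pot_2, pot_3, early_pot_1, early_pot_2, early_pot_3, early_pot_4's own z axis and vertical above 0.9 rad).
It fails at once if a bystander (glue bottle, tape roll, block plane) is moved more than 30 mm (distance of any of glue_bottle, tape_roll, block_plane from where it was at the start of the episode above 0.03 m).
Of pot_1, pot_2, pot_3 only 2 to 3 are there at a start; the rules pass over those that are not, and their reading is None.
Of early_pot_1, early_pot_2, early_pot_3, early_pot_4 only 1 to 1 are there at a start; the rules pass over those that are not, and their reading is None.
At some moment in a run one of tote may be knocked a few centimetres aside while the robot is not near it.
It also fails if it takes over 210 s, if anything falls off the work surface, if the arm or the gripper's body presses on something with over 40 N, if the wrist force passes 120 N, or if a joint passes its speed limit or range.

## Working session

There is one attempt and no reset: what is moved stays moved. The work goes in short steps, Python scripts to look and compute and a tool call to move; the robot and the scene stay as the last step left them, time stands still between calls to the robot, and variables do not carry over. Pictures are saved under pics/ and viewed, at most 14 in all, crops included, and the job is handed in when it is done.

Besides the shell and the picture viewer there is one more tool, called after "Call:" as name(argument=value, ...), one argument or row to a line, values as JSON. move_arm: Moves the arm, as the interface text tells. Scaled input: -1 to 1 covers 1 m each way for a shift and 360 degrees each way for a turn. Its arguments: {"type":"object","properties":{"steps":{"type":"array"},"squeeze":{"type":"number"}},"required":["steps"]}

```bash
mkdir -p pics; ls; cat > h.py <<'E'
import numpy as np, cv2
from rig import manip
def shot(cam,name,crop=None,scale=1):
    im=manip.get_image(cam); p=np.array(im["pixels"],dtype=np.uint8)
    np.savez('pics/%s.npz'%name,**{k:np.array(v) for k,v in im.items()})
    q=p if crop is None else p[crop[1]:crop[3],crop[0]:crop[2]]
    if scale!=1:q=cv2.resize(q,None,fx=scale,fy=scale,interpolation=cv2.INTER_CUBIC)
    cv2.imwrite('pics/%s.png'%name,q)
def px(name,u,v,z):
    c=np.load('pics/%s.npz'%name); R=c['R'];t=c['t']
    d=R.T@np.array([(u-c['cx'])/c['fx'],(v-c['cy'])/c['fy'],1]); o=-R.T@t
    return o+d*(z-o[2])/d[2]
def proj(name,X):
    c=np.load('pics/%s.npz'%name); q=c['R']@np.array(X)+c['t']
    return np.array([c['fx']*q[0]/q[2]+c['cx'],c['fy']*q[1]/q[2]+c['cy']])
E
python3 - <<'E'
from h import *
shot('top','t0');shot('scene','s0')
for n in('t0','s0'):
    c=np.load('pics/%s.npz'%n);print(-c['R'].T@c['t'],c['fx'])
s=manip.get_state();print(s)
E
```

```text
pics
[0.10757282 0.11153124 1.13353116] 488.65273149827226
[-0.06206948 -0.56773512  0.74288847] 441.0866465343801
{'clock': 0.1, 'qpos': array([ 9.94010184e-01,  2.76526672e-01,  1.50599603e+00,  3.69424515e-06,
        1.36071642e+00, -1.21009978e-01]), 'qd': array([-0.0003381 , -0.00212708, -0.0046626 , -0.00187318, -0.00046183,
        0.00012909]), 'effort': array([ 3.25074587e-03, -4.17699409e+01, -2.46404761e+01, -2.35746593e-04,
        5.77471656e-03,  3.49540437e-05]), 'position': array([0.25282278, 0.51587285, 0.20963333]), 'ee_rot': array([-2.83130952e-04,  2.25921013e-01,  9.74145276e-01, -7.73018806e-04]), 'contact_force': array([ 0.25569106, -0.11539857, -0.15191387]), 'moment': array([ 0.03730647, -0.01040787,  0.00720155]), 'gripper_force': 0.0, 'width': 0.08531172858175756}
```

View pics/t0.png

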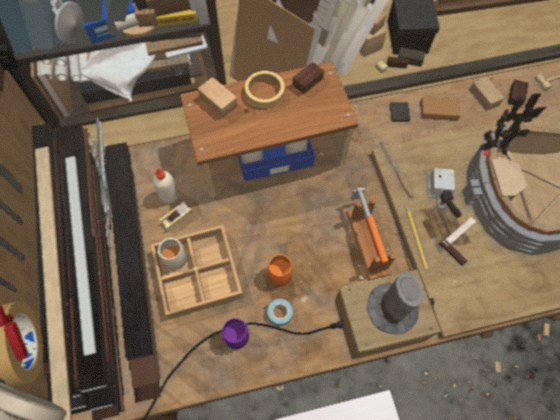

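View pics/s0.png

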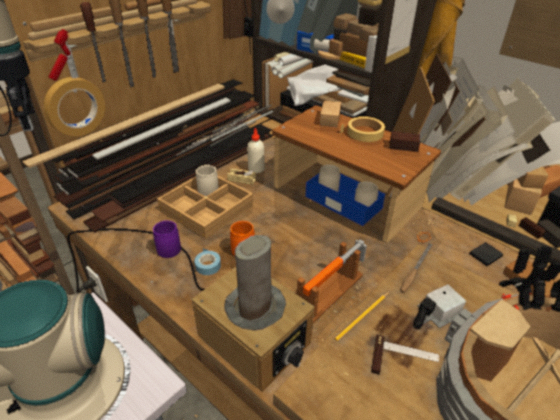

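```bash
python3 - <<'E'
from h import *
print(proj('t0',[0,0,0]),proj('t0',[.253,.516,.21]),proj('s0',[0,0,0]),proj('s0',[.253,.516,.21]))
c=np.load('pics/t0.npz');print(c['R'])
for n,u,v,z in [('bayFL',197,160,.183),('bayFR',357,122,.183),('hook',376,240,.08),('crate',197,270,.04),('glue',168,195,0),('tape',279,312,.02),('plane?',176,215,.02),('pot',172,247,.078),('or',281,262,.07),('pu',236,330,.07)]:
  print(n,px('t0',u,v,z).round(3))
p=c['pixels']
a=cv2.resize(p[130:330,130:400],None,fx=2.9,fy=2.9,interpolation=cv2.INTER_CUBIC);cv2.imwrite('pics/t0c.png',a)
E
```

```text
[339.92247673 484.71158617] [ 30.9477005  411.98845504] [ 62.84172888 384.86110495] [ 34.08922219 134.02917743]
[[-0.23195038 -0.97272002 -0.00384487]
 [-0.88085516  0.21171829 -0.42340235]
 [ 0.41266598 -0.09482156 -0.90593359]]
bayFL [0.711 0.146 0.183]
bayFR [ 0.725 -0.237  0.183]
hook [ 0.465 -0.217  0.08 ]
crate [0.505 0.202 0.04 ]
glue [0.739 0.245 0.   ]
tape [0.368 0.038 0.02 ]
plane? [0.667 0.231 0.02 ]
pot [0.559 0.246 0.078]
or [0.468 0.009 0.07 ]
pu [0.34  0.141 0.07 ]
```

View pics/t0c.png

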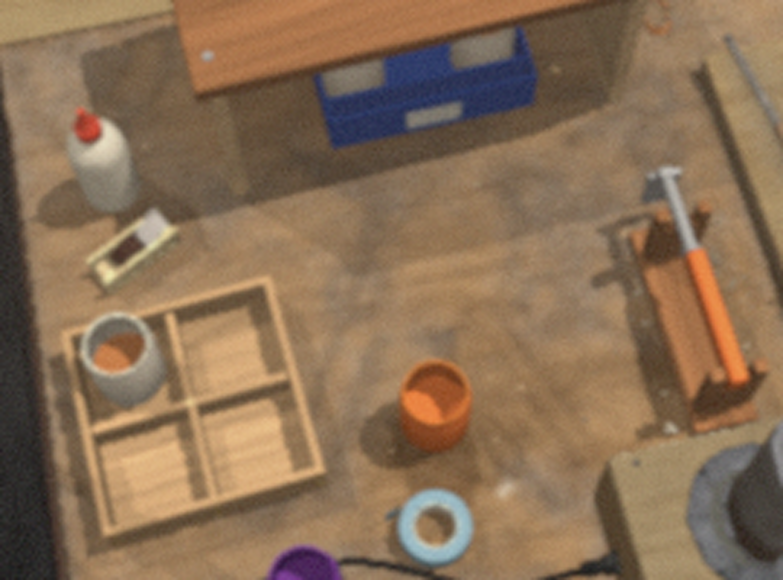

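```bash
python3 - <<'E'
from h import *
def P(n,x,y,z): print(n,px('t0',130+x/2.9,130+y/2.9,z).round(4))
P('handle end',738,380,.086);P('handle junction',697,252,.086);P('blade',665,172,.08);P('rod near blade',672,180,.08)
P('crate TL',66,335,.04);P('crate TR',268,282,.04);P('crate BL',108,532,.04);P('crate BR',322,470,.04);P('mid',192,403,.04)
P('tape',436,527,.022);P('glue',105,190,0.02);P('orange',436,395,.07)
P('bay front bottom L',240,195,0)
P('bayFLtop',197,96,.183)
P('cradle BR',755,415,0.0)
P('box corner',598,480,.08)
p=np.load('pics/t0.npz')['pixels'];q=np.load('pics/s0.npz')['pixels']
a=cv2.resize(p[130:185,230:325],(760,440),interpolation=cv2.INTER_CUBIC)
b=cv2.resize(q[150:230,295:395],(700,560),interpolation=cv2.INTER_CUBIC)
cv2.imwrite('pics/ta.png',a);cv2.imwrite('pics/tb.png',b)
E
```

```text
handle end [ 0.4101 -0.2177  0.086 ]
handle junction [ 0.5222 -0.2212  0.086 ]
blade [ 0.6012 -0.2202  0.08  ]
rod near blade [ 0.5926 -0.2236  0.08  ]
crate TL [0.5903 0.2952 0.04  ]
crate TR [0.5982 0.1235 0.04  ]
crate BL [0.4189 0.2849 0.04  ]
crate BR [0.4286 0.1127 0.04  ]
mid [0.5077 0.2036 0.04  ]
tape [0.3675 0.0345 0.022 ]
glue [0.7278 0.247  0.02  ]
orange [0.4583 0.0128 0.07  ]
bay front bottom L [0.7056 0.1322 0.    ]
bayFLtop [0.702  0.1457 0.183 ]
cradle BR [ 0.4023 -0.2484 -0.    ]
box corner [ 0.3603 -0.0899  0.08  ]
```

View pics/ta.png

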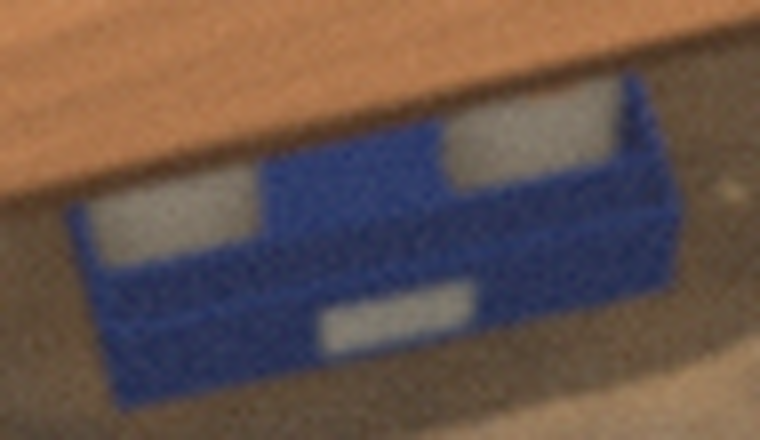

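View pics/tb.png

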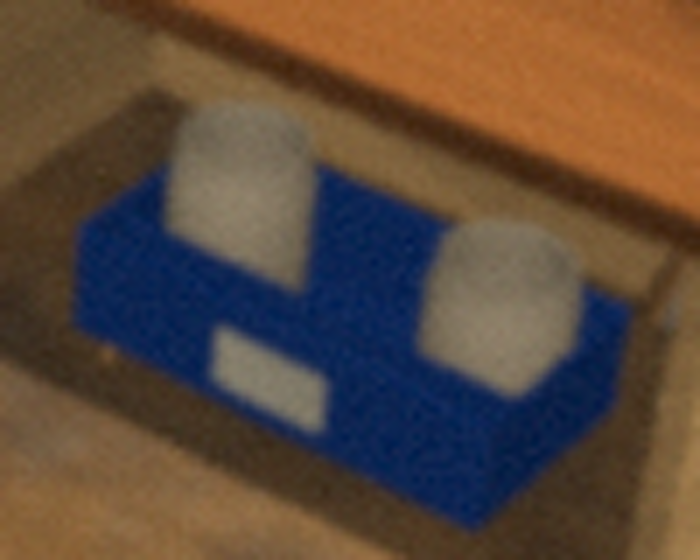

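```bash
cat >> h.py <<'E'
def tri(n1,a,n2,b):
    A=[]
    for n,(u,v) in((n1,a),(n2,b)):
        c=np.load('pics/%s.npz'%n);P=np.c_[c['R'],c['t']]
        x=(u-c['cx'])/c['fx'];y=(v-c['cy'])/c['fy'];A+=[x*P[2]-P[0],y*P[2]-P[1]]
    X=np.linalg.svd(np.array(A))[2][-1];return X[:3]/X[3]
E
python3 - <<'E'
from h import *
print('pole top',tri('t0',(406,283),'s0',(255,243)).round(3))
print('box corner topleft', tri('t0',(339,295),'s0',(252,271)).round(3))
print('pole base pix z', px('t0',392,315,.08).round(3))
f=lambda x,y:(230+x/8,130+y/8)
g=lambda x,y:(295+x/7,150+y/7)
for n,a,z in [('lipL',(103,325),.05),('lipR',(683,208),.05),('botL',(120,405),0),('botR',(670,287),0),('potL',(130,205),.06)]:print(n,px('t0',*f(*a),z).round(4))
for n,a,z in [('lipL',(75,235),.05),('lipR',(488,430),.05),('botL',(75,325),0),('botR',(475,528),0)]:print(n,px('s0',*g(*a),z).round(4))
print('bayTL',tri('t0',(197,160),'s0',(273,130)).round(3),'bayTR',tri('t0',(357,124),'s0',(417,181)).round(3))
for n,uv in [('hookend',(388,268))]:print(tri('t0',(384,262),'s0',(309,290)))
E
```

```text
pole top [ 0.309 -0.188  0.254]
box corner topleft [ 0.369 -0.101  0.074]
pole base pix z [ 0.291 -0.195  0.08 ]
lipL [0.7363 0.0427 0.05  ]
lipR [ 0.735  -0.1489  0.05  ]
botL [0.7342 0.0403 0.    ]
botR [ 0.7351 -0.1484  0.    ]
potL [0.7718 0.0257 0.06  ]
lipL [0.7248 0.0363 0.05  ]
lipR [ 0.7319 -0.1506  0.05  ]
botL [0.7328 0.0398 0.    ]
botR [ 0.7366 -0.1496  0.    ]
bayTL [0.713 0.147 0.178] bayTR [ 0.74  -0.249  0.176]
[ 0.41484421 -0.22172066  0.07301701]
```

Call:
move_arm(
  steps=[0,0,0.0725,0,0,0.09,0.2,0,0,0.0725,0,0,0.09,0.2,0,0,0.0725,0.219,-0.735,0.09,0.2,0,0,0.0725,0.219,-0.735,0.09,0.2,0,0,0.0725,0.219,-0.735,0.09,0.2,0,0,0.0725,0.219,-0.735,0.09,0.2,0,0,0.0725,0.219,-0.735,0.09,0.2,0,0,0.0725,0.219,-0.735,0.09,0.2,0,0,0.0725,0.219,-0.735,0.09,0.2,0,0,0.0725,0.219,-0.735,0.09,0.2],
)

```text
clock: 1.1
position: [0.3671, 0.1313, 0.3003]
ee_rot: [0.0, -0.0, 1.0, 0.0]
contact_force: [1.7, 0.0, -0.5]
width: 0.0516
gripper_force: 0.0
```

Call:
move_arm(
  steps=[0,0,0,0.105,-0.35,0,0.2,0,0,0,0.105,-0.35,0,0.2,0,0,0,0.105,-0.35,0,0.2,0,0,0,0.105,-0.35,0,0.2,0,0,0,0.105,-0.35,0,0.2,0,0,0,0.105,-0.35,0,0.2,0,0,0,0.105,-0.35,-0.05,0.2,0,0,0,0.105,-0.35,-0.05,0.2,0,0,0,0.105,-0.35,-0.05,0.2,0,0,0,0.105,-0.35,-0.05,0.2],
)

```text
clock: 2.1
position: [0.4717, -0.2166, 0.2496]
ee_rot: [-0.001, 0.001, 1.0, 0.001]
contact_force: [-0.2, 0.2, -0.4]
width: 0.0514
gripper_force: 0.0
```

```bash
python3 - <<'E'
from h import *
shot('wrist','w1')
s=manip.get_state();print(s['position'],s['ee_rot'],s['qpos'])
print(proj('w1',s['position']),proj('w1',[.472,-.2195,.086]))
E
```

```text
[ 0.47210095 -0.2161416   0.25059007] [-1.72137144e-04  1.54517222e-04  9.99999830e-01  5.35105725e-04] [-5.63946796e-01  1.70948616e-01  1.54661221e+00  7.28339555e-04
  1.42489477e+00 -2.13454029e+00]
[285.61291535 252.00013868] [281.70339516 183.99595479]
```

View pics/w1.png

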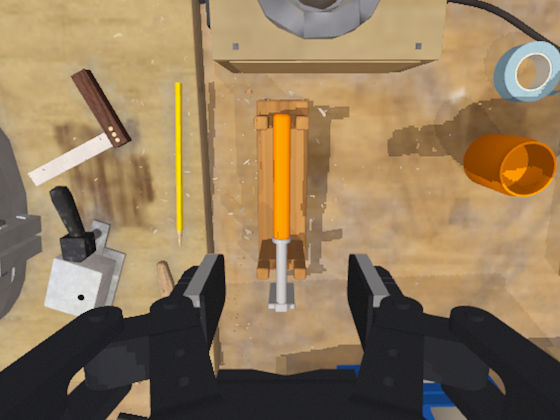

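Call:
move_arm(
  steps=[0,0,0,0,-0.0035,-0.1,0.2,0,0,0,0,-0.0035,-0.1,0.2,0,0,0,0,-0.0035,-0.14,0.2,0,0,0,0,-0.0035,-0.16,0.2,0,0,0,0,-0.0035,-0.175,0.2,0,0,0,0,-0.0035,-0.175,0.2,0,0,0,0,-0.0035,-0.175,-1,0,0,0,0,-0.0035,-0.175,-1,0,0,0,0,-0.0035,-0.175,-1,0,0,0,0,-0.0035,-0.175,-1],
  squeeze=100,
)

```text
clock: 3.15
position: [0.4728, -0.2205, 0.0764]
ee_rot: [0.001, 0.0, 1.0, -0.0]
contact_force: [0.1, -0.9, -0.5]
width: 0.0
gripper_force: 0.0
```

```bash
python3 - <<'E'
from h import *
shot('wrist','w2');shot('top','t2')
a=np.load('pics/w2.npz')['pixels'];b=np.load('pics/t2.npz')['pixels']
cv2.imwrite('pics/m2.png',np.hstack([cv2.resize(a,(400,300)),cv2.resize(b[160:310,300:450],(300,300),interpolation=2)]))
s=manip.get_state();print(s['width'],s['gripper_force'],s['position'])
E
```

```text
2.5718182084904693e-05 0.0 [ 0.47252993 -0.22044384  0.07595833]
```

View pics/m2.png

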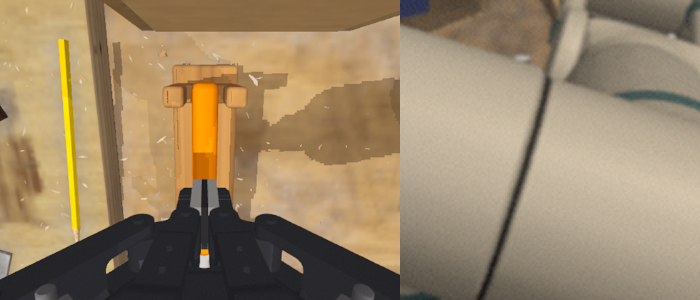

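```bash
python3 - <<'E'
from h import *
for X in ([.4075,-.2195,.086],[.472,-.2115,.086],[.472,-.2275,.086],[.461,-.2195,.059],[.461,-.2195,.09],[.461,-.2195,.1],[.524,-.2195,.086]): print(X,proj('w2',X)*400/560)
for n in('w1','w2'):
  c=np.load('pics/%s.npz'%n);print(-c['R'].T@c['t'],c['R'].round(3))
a=np.load('pics/w2.npz')['pixels']
cv2.imwrite('pics/m3.png',cv2.resize(a[220:420,180:400],(770,600-30*0),interpolation=2)[:600])
E
```

```text
[0.4075, -0.2195, 0.086] [204.94809463  79.92441589]
[0.472, -0.2115, 0.086] [217.30335218 183.4256036 ]
[0.472, -0.2275, 0.086] [192.48060937 183.42263723]
[0.461, -0.2195, 0.059] [204.83666885 154.92598156]
[0.461, -0.2195, 0.09] [204.91160472 169.48082531]
[0.461, -0.2195, 0.1] [204.94210937 175.40576307]
[0.524, -0.2195, 0.086] [204.85387831 252.55422229]
[ 0.40526767 -0.21627165  0.4146605 ] [[ 0.001  1.     0.002]
 [ 0.965 -0.002  0.263]
 [ 0.263  0.002 -0.965]]
[ 0.40572532 -0.21979729  0.24123032] [[ 0.     1.    -0.001]
 [ 0.964  0.     0.267]
 [ 0.267 -0.001 -0.964]]
```

View pics/m3.png

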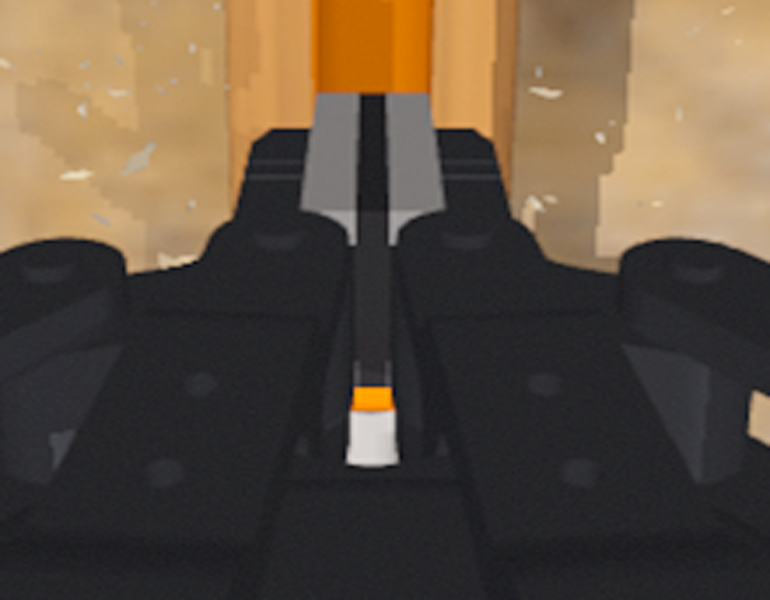

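```bash
python3 - <<'E'
from h import *
print(np.load('pics/w1.npz')['fx'])
for d in(-.02,-.01,0,.005,.01,.017):
  print(d,[proj('w1',[.472+e,-.2161+.0257,.2506-d]).round(0) for e in(-.011,.011)], [(proj('w2',[.4725+e,-.2204,.076-d])*400/560).round(0) for e in(-.011,.011)])
E
```

```text
363.3364919638371
-0.02 [array([346., 245.]), array([344., 292.])] [array([203., 174.]), array([203., 207.])]
-0.01 [array([343., 237.]), array([341., 282.])] [array([203., 168.]), array([204., 200.])]
0 [array([340., 230.]), array([338., 273.])] [array([204., 163.]), array([204., 193.])]
0.005 [array([338., 227.]), array([337., 268.])] [array([204., 161.]), array([204., 190.])]
0.01 [array([337., 224.]), array([335., 264.])] [array([204., 158.]), array([204., 187.])]
0.017 [array([335., 220.]), array([334., 259.])] [array([204., 156.]), array([204., 183.])]
```

Call:
move_arm(
  steps=[0,0,0,0,0,0,0,0,0,0,0,0,0,0,0,0,0,0,0,0,0,0,0,0,0,0,0,0,0,0,0,0,0,0,0,0,0,0,0,0,-0.005,0,0,0,0,0,0,-0.01,0,0,0,0,0,0,-0.015,0,0,0,0,0,0,-0.02,0,0,0,0,0,0,-0.02,0,0,0,0,0,0,-0.02,0],
)

```text
validation failed for argument at $.st...
```

```bash
python3 - <<'E'
from h import *
shot('wrist','w3');shot('scene','s3')
a=np.load('pics/w3.npz')['pixels'];b=np.load('pics/s3.npz')['pixels']
cv2.imwrite('pics/m4.png',np.hstack([cv2.resize(a,(400,300)),cv2.resize(b[210:330,270:430],(400,300),interpolation=2)]))
s=manip.get_state();print(s['width'],s['contact_force'],s['position'])
E
```

```text
0.0002907785554533833 [ 0.15979597 -0.14920357  0.45858262] [ 0.47233238 -0.22039614  0.0756344 ]
```

View pics/m4.png

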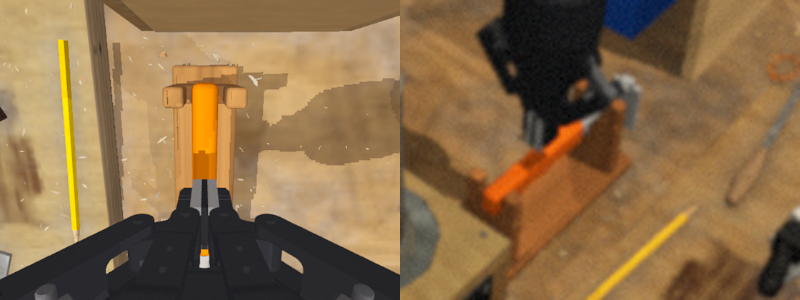

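Call:
move_arm(
  steps=[0,0,0,0,0,0,0,0,0,0,0,0,0,0,0,0,0,0,0,0,0,0,0,0,0,0,0,0,0,0,0,0,0,0,0,0,0,0,0,0,-0.01,0,0,0,0,0,0,-0.015,0,0,0,0,0,0,-0.025,0,0,0,0,0,0,-0.03,0,0,0,0,0,0,-0.03,0],
)

```text
clock: 4.35
position: [0.4715, -0.2198, 0.0442]
ee_rot: [-0.001, 0.0, 1.0, 0.001]
contact_force: [0.7, 0.0, 1.2]
width: 0.0427
gripper_force: 0.0
```

Call:
move_arm(
  steps=[0,0,0,0,0,-0.005,0,0,0,0,0,0,-0.01,0,0,0,0,0,0,-0.014,0,0,0,0,0,0,-0.014,-1,0,0,0,0,0,-0.014,-1,0,0,0,0,0,-0.014,-1,0,0,0,0,0,-0.014,-1,0,0,0,0,0,-0.014,-1,0,0,0,0,0,-0.014,-1,0,0,0,0,0,-0.014,-1],
  squeeze=100,
)

```text
clock: 5.35
position: [0.4724, -0.2203, 0.0316]
ee_rot: [0.0, 0.0, 1.0, 0.0]
contact_force: [0.6, -0.0, 0.2]
width: 0.015
gripper_force: 97.4
```

Call:
move_arm(
  steps=[0,0,0,0,0,0.03,-1,0,0,0,0,0,0.06,-1,0,0,0,0,0,0.08,-1,0,0,0,0,0,0.08,-1,0,0,0,0,0.05,0.08,-1,0,0,0,0,0.09,0.08,-1,0,0,0,0,0.13,0.08,-1,0,0,0,0,0.155,0.08,-1,0,0,0,0.02,0.155,0.06,-1,0,0,0,0.03,0.155,0.045,-1],
)

```text
clock: 6.35
position: [0.5026, -0.0641, 0.0748]
ee_rot: [-0.0, -0.001, 1.0, 0.0]
contact_force: [0.2, 0.0, -2.1]
width: 0.0146
gripper_force: 98.0
```

Call:
move_arm(
  steps=[0,0,0,0.02,0,0,-1,0,0,0,0.04,0,0,-1,0,0,0,0.06,0,0,-1,0,0,0,0.08,0,0,-1,0,0,0,0.1,0,0,-1,0,0,0,0.115,0,0,-1,0,0,0,0.115,0,0,-1,0,0,0,0.115,0,0,-1,0,0,0,0.115,0,0,-1,0,0,0,0.115,0,0,-1],
)

```text
clock: 7.35
position: [0.6161, -0.0652, 0.0762]
ee_rot: [-0.001, 0.0, 1.0, 0.0]
contact_force: [-1.0, -0.7, -1.6]
width: 0.0149
gripper_force: 98.0
```

```bash
python3 - <<'E'
from h import *
shot('wrist','w5');shot('top','t5');shot('scene','s5')
s=manip.get_state();print(s['width'],s['gripper_force'],s['contact_force'],s['position'])
a=np.load('pics/w5.npz')['pixels'];b=np.load('pics/s5.npz')['pixels']
cv2.imwrite('pics/m5.png',np.hstack([cv2.resize(a,(400,300)),cv2.resize(b[140:260,260:420],(400,300),interpolation=2)]))
p=s['position']
T=p+[.130,0,.0435-.05]
print(T,proj('s5',T),(proj('s5',T)-[260,140])*2.5,proj('w5',T))
for X in([.735,.043,.05],[.735,-.149,.05]):print((proj('s5',X)-[260,140])*2.5,proj('w5',X)*400/560)
E
```

```text
0.014507101433566637 98.01469445228577 [ 0.1691627   0.2049261  -1.61456895] [ 0.61681252 -0.06530462  0.07662491]
[ 0.74681252 -0.06530462  0.07012491] [341.4302985  188.96441804] [203.57574624 122.4110451 ] [284.83016714 451.06774817]
[115.5020786  102.66631583] [323.90908649 291.39463161]
[262.11410113 176.48592811] [110.39440543 291.56388473]
```

View pics/m5.png

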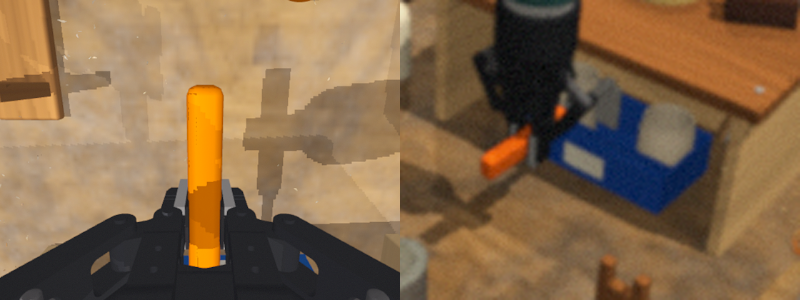

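Call:
move_arm(
  steps=[0,0,0,0,0,-0.008,-1,0,0,0,0,0,-0.016,-1,0,0,0,0,0,-0.024,-1,0,0,0,0,0,-0.024,-1,0,0,0,0,0,-0.028,-1,0,0,0,0,0,-0.032,-1,0,0,0,0,0,-0.036,-1,0,0,0,0,0,-0.04,-1,0,0,0,0,0,-0.045,-1,0,0,0,0,0,-0.045,-1],
)

```text
clock: 8.5
position: [0.6167, -0.0652, 0.0306]
ee_rot: [-0.001, 0.0, 1.0, 0.0]
contact_force: [0.5, -0.3, -1.2]
width: 0.0145
gripper_force: 98.0
```

Call:
move_arm(
  steps=[0,0,0,-0.003,0,0,-1,0,0,0,-0.006,0,0,-1,0,0,0,-0.01,0,0,-1,0,0,0,-0.014,0,0,-1,0,0,0,-0.018,0,0,-1,0,0,0,-0.022,0,0,-1,0,0,0,-0.026,0,0,-1,0,0,0,-0.03,0,0,-1,0,0,0,-0.034,0,0,-1,0,0,0,-0.038,0,0,-1],
)

```text
clock: 9.5
position: [0.5794, -0.0654, 0.0316]
ee_rot: [0.0, 0.0, 1.0, -0.0]
contact_force: [1.7, 0.1, -1.6]
width: 0.0149
gripper_force: 97.9
```

```bash
python3 - <<'E'
from h import *
shot('scene','s6')
a=np.load('pics/s5.npz')['pixels'];b=np.load('pics/s6.npz')['pixels']
s=manip.get_state();print(s['contact_force'],s['position'])
cv2.imwrite('pics/m6.png',np.hstack([cv2.resize(q[130:250,275:395],(400,400),interpolation=2) for q in(a,b)]))
E
```

```text
[ 2.21098814  0.44428731 -0.21597504] [ 0.57830932 -0.06526155  0.03157812]
```

View pics/m6.png

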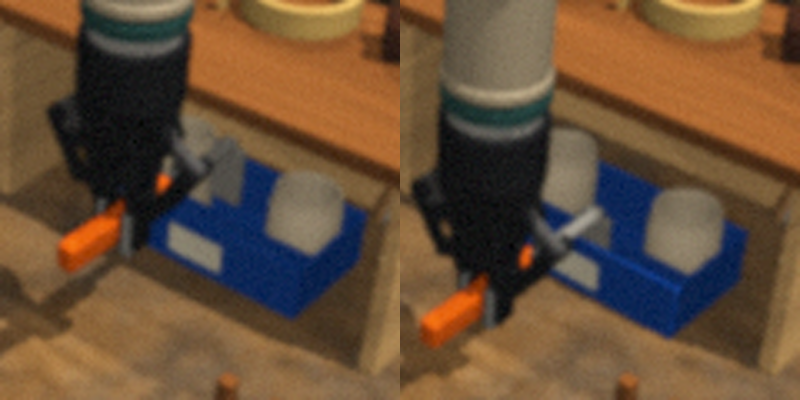

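Call:
move_arm(
  steps=[0,0,0,-0.006,0,0,-1,0,0,0,-0.012,0,0,-1,0,0,0,-0.018,0,0,-1,0,0,0,-0.024,0,0,-1,0,0,0,-0.03,0,0,-1,0,0,0,-0.036,0,0,-1,0,0,0,-0.042,0,0,-1,0,0,0,-0.048,0,0,-1,0,0,0,-0.054,0,0,-1,0,0,0,-0.06,0,0,-1],
)

```text
clock: 10.55
position: [0.5188, -0.0653, 0.0315]
ee_rot: [0.0, 0.0, 1.0, 0.0]
contact_force: [3.6, -0.0, -1.1]
width: 0.0146
gripper_force: 97.9
```

Call:
move_arm(
  steps=[0,0,0,-0.008,0,0,-1,0,0,0,-0.016,0,0,-1,0,0,0,-0.024,0,0,-1,0,0,0,-0.032,0,0,-1,0,0,0,-0.04,0,0,-1,0,0,0,-0.048,0,0,-1,0,0,0,-0.056,0,0,-1,0,0,0,-0.064,0,0,-1,0,0,0,-0.068,0,0,-1,0,0,0,-0.07,0,0,-1],
)

```text
clock: 11.55
position: [0.4488, -0.0652, 0.0315]
ee_rot: [-0.0, 0.0, 1.0, 0.0]
contact_force: [4.0, 0.7, -1.5]
width: 0.0148
gripper_force: 98.0
```

Call:
move_arm(
  steps=[0,0,0,0,0,0,-1,0,0,0,0.006,0,0,-1,0,0,0,0.008,0,0.01,-1,0,0,0,0.008,0,0.02,-1,0,0,0,0.008,0,0.035,-1,0,0,0,0.008,0,0.05,-1,0,0,0,0.008,0,0.065,-1,0,0,0,0.008,0,0.08,-1,0,0,0,0.008,0,0.08,-1,0,0,0,0.008,0,0.08,-1],
)

```text
clock: 12.55
position: [0.4572, -0.0652, 0.1118]
ee_rot: [0.0, 0.0, 1.0, -0.0]
contact_force: [-0.9, 0.3, -1.4]
width: 0.0145
gripper_force: 98.0
```

Call:
move_arm(
  steps=[0,0,0,0.015,-0.03,0,-1,0,0,0,0.015,-0.07,0,-1,0,0,0,0.015,-0.11,0,-1,0,0,0,0.015,-0.14,0,-1,0,0,0,0.015,-0.155,0,-1,0,0,0,0.015,-0.155,0,-1,0,0,0,0.015,-0.155,-0.02,-1,0,0,0,0.015,-0.155,-0.035,-1,0,0,0,0.015,-0.155,-0.045,-1,0,0,0,0.015,-0.155,-0.05,-1],
)

```text
clock: 13.55
position: [0.4715, -0.2185, 0.0603]
ee_rot: [-0.001, -0.0, 1.0, 0.001]
contact_force: [0.5, 0.2, -1.4]
width: 0.0153
gripper_force: 98.0
```

Call:
move_arm(
  steps=[0,0,0,0,0,-0.01,-1,0,0,0,0,0,-0.02,-1,0,0,0,0,0,-0.025,-1,0,0,0,0,0,-0.029,-1,0,0,0,0,0,-0.029,-1,0,0,0,0,0,-0.029,0,0,0,0,0,0,-0.029,0,0,0,0,0,0,-0.029,0,0,0,0,0,0,-0.029,0,0,0,0,0,0,-0.029,0],
)

```text
clock: 14.55
position: [0.4724, -0.2204, 0.0326]
ee_rot: [0.0, 0.0, 1.0, -0.0]
contact_force: [0.4, -0.1, -0.8]
width: 0.0425
gripper_force: 0.0
```

Call:
move_arm(
  steps=[0,0,0,0,0,0.03,0,0,0,0,0,0,0.08,0,0,0,0,0,0,0.12,1,0,0,0,0,0,0.15,1,0,0,0,0.03,0.05,0.2,1,0,0,0,0.05,0.1,0.22,1,0,0,0,0.07,0.14,0.22,1,0,0,0,0.07,0.165,0.22,1,0,0,0,0.07,0.165,0.22,1,0,0,0,0.07,0.165,0.22,1],
)

```text
clock: 15.55
position: [0.5422, -0.0542, 0.2525]
ee_rot: [-0.0, -0.001, 1.0, -0.0]
contact_force: [0.4, -0.6, -0.2]
width: 0.0851
gripper_force: 0.0
```

```bash
python3 - <<'E'
from h import *
shot('wrist','w7');shot('scene','s7');shot('top','t7')
s=manip.get_state();print(s['width'],s['contact_force'],s['position'],s['ee_rot'])
a=np.load('pics/w7.npz')['pixels'];b=np.load('pics/t7.npz')['pixels']
c=np.load('pics/s7.npz')['pixels']
cv2.imwrite('pics/m7.png',np.hstack([a,np.vstack([cv2.resize(b[90:300,140:420],(240,180)),cv2.resize(c[150:360,180:460],(240,240))])]))
E
```

```text
0.08534934094982212 [-0.64727177 -0.57669958  0.23913717] [ 0.54179262 -0.05634883  0.25204437] [-4.54640270e-04  7.74000304e-04  9.99999583e-01 -1.67370440e-04]
```

View pics/m7.png

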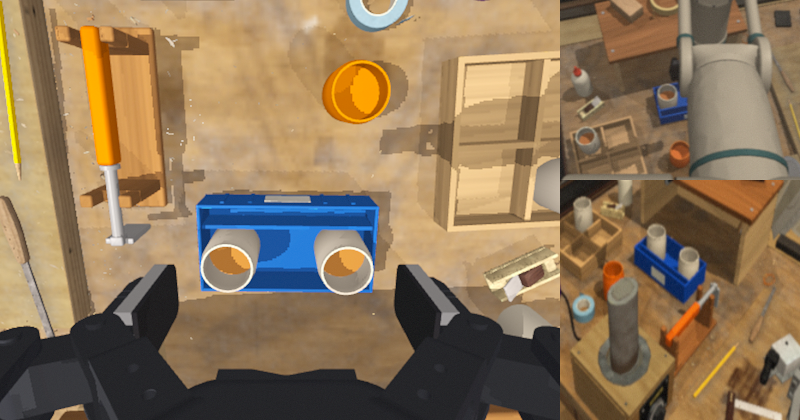

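```bash
python3 - <<'E'
from h import *
for n,u,v,z in [('potR(-y)',229,268,.076),('potL',344,269,.076),('lipA',197,206,.05),('lipB',378,205,.05),('backA',201,292,.05),('backB',375,293,.05),('crate BR',461,58,.04),('crate TR',448,230,.04),('divider',453,144,.04),('hook end',90,28,.086),('hook junction',109,165,.086),('orange',360,92,.072),('plane',520,275,.03)]:
  print(n,px('w7',u,v,z).round(4))
E
```

```text
potR(-y) [ 0.633  -0.1116  0.076 ]
potL [0.6338 0.0059 0.076 ]
lipA [ 0.5745 -0.1468  0.05  ]
lipB [0.5729 0.0427 0.05  ]
backA [ 0.6743 -0.1485  0.05  ]
backB [0.675  0.0465 0.05  ]
crate BR [0.4282 0.1153 0.04  ]
crate TR [0.6037 0.124  0.04  ]
divider [0.5105 0.1178 0.04  ]
hook end [ 0.4116 -0.2172  0.086 ]
hook junction [ 0.5261 -0.2159  0.086 ]
orange [0.4612 0.0132 0.072 ]
plane [0.6621 0.2192 0.03  ]
```

Call:
move_arm(
  steps=[0,0,-0.25,0.092,0.062,0,1,0,0,-0.25,0.092,0.062,0,1,0,0,-0.25,0.092,0.062,0,1,0,0,-0.25,0.092,0.062,0,1,0,0,-0.25,0.092,0.062,0,1,0,0,-0.25,0.092,0.062,0,1,0,0,-0.25,0.092,0.062,0,1,0,0,-0.25,0.092,0.062,0,1,0,0,-0.25,0.092,0.062,0,1,0,0,-0.25,0.092,0.062,0,1],
)

```text
clock: 16.7
position: [0.634, 0.0046, 0.252]
ee_rot: [-0.0, 0.685, 0.729, -0.0]
contact_force: [-0.3, 0.4, -0.4]
width: 0.0851
gripper_force: 0.0
```

Call:
move_arm(
  steps=[0,0,-0.013,0,0,-0.03,1,0,0,-0.013,0,0,-0.07,1,0,0,-0.013,0,0,-0.11,1,0,0,-0.013,0,0,-0.14,1,0,0,-0.013,0,0,-0.16,1,0,0,-0.013,0,0,-0.16,1,0,0,-0.013,0,0,-0.16,1,0,0,-0.013,0,0,-0.16,1,0,0,-0.013,0,0,-0.16,1,0,0,-0.013,0,0,-0.16,1],
)

```text
clock: 17.7
position: [0.635, 0.0065, 0.0938]
ee_rot: [0.001, 0.711, 0.703, 0.001]
contact_force: [-0.8, -0.4, -1.3]
width: 0.0852
gripper_force: 0.0
```

```bash
python3 - <<'E'
from h import *
shot('wrist','w8')
s=manip.get_state();print(s['contact_force'],s['position'],s['ee_rot'],s['qpos'].round(2))
# rim by brightness: find pot A rim ellipse prediction vs image
c=np.load('pics/w8.npz');p=c['pixels'].astype(int)
print(proj('w8',[.634,.006,.076]),proj('w8',[.634+.029,.006,.076]),proj('w8',[.605,.006,.076]),proj('w8',[.634,.035,.076]))
sat=p.max(2)-p.min(2);m=((sat<60)&(p.max(2)>130)).astype(np.uint8)
n,l,st,ce=cv2.connectedComponentsWithStats(m)
print([(st[i].tolist(),ce[i].round(0).tolist()) for i in range(1,n) if st[i][4]>300])
E
```

```text
[ 0.00567415 -0.73166919  0.18561157] [0.63481288 0.00667175 0.09349493] [7.36429260e-04 7.11022066e-01 7.03169047e-01 6.09108539e-04] [-0.1   0.44  1.55 -0.    1.15 -0.09]
[283.52437088 240.49344962] [337.77402969 239.87607953] [229.28648264 241.11068576] [282.78914778 187.37576768]
[([343, 0, 217, 325, 17013], [415.0, 135.0]), ([183, 97, 112, 60, 3439], [229.0, 131.0]), ([279, 131, 54, 23, 341], [319.0, 144.0]), ([235, 171, 103, 113, 5593], [285.0, 229.0]), ([525, 177, 26, 43, 445], [538.0, 196.0]), ([481, 197, 51, 54, 761], [507.0, 220.0]), ([128, 205, 25, 36, 425], [143.0, 223.0]), ([541, 206, 19, 34, 302], [552.0, 226.0]), ([114, 264, 54, 61, 842], [138.0, 293.0]), ([371, 297, 42, 65, 793], [394.0, 331.0]), ([246, 320, 78, 55, 3332], [284.0, 349.0]), ([170, 358, 24, 30, 365], [184.0, 372.0])]
```

Call:
move_arm(
  steps=[0,0,0,0,0,-0.03,1,0,0,0,0,0,-0.05,1,0,0,0,0,0,-0.065,1,0,0,0,0,0,-0.074,1,0,0,0,0,0,-0.074,0.5,0,0,0,0,0,-0.074,0.2,0,0,0,0,0,-0.074,0,0,0,0,0,0,-0.074,0,0,0,0,0,0,-0.074,0,0,0,0,0,0,-0.074,0],
  squeeze=40,
)

```text
clock: 18.75
position: [0.6376, 0.0068, 0.0208]
ee_rot: [0.003, 0.711, 0.703, 0.003]
contact_force: [5.1, 0.6, 5.7]
width: 0.0596
gripper_force: 43.3
```

Call:
move_arm(
  steps=[0,0,0,0,0,0.01,0,0,0,0,0,0,0.03,0,0,0,0,0,0,0.06,0,0,0,0,0,0,0.1,0,0,0,0,-0.02,0.03,0.1,0,0,0,0,-0.04,0.07,0.1,0,0,0,0,-0.06,0.11,0.1,0,0,0,0,-0.08,0.145,0.1,0,0,0,0,-0.08,0.158,0.1,0,0,0,0,-0.08,0.158,0.1,0],
)

```text
clock: 19.75
position: [0.5529, 0.166, 0.1184]
ee_rot: [-0.0, 0.71, 0.704, -0.001]
contact_force: [0.5, 0.3, -0.8]
width: 0.0556
gripper_force: 42.5
```

```bash
python3 - <<'E'
from h import *
shot('wrist','w9');shot('scene','s9')
s=manip.get_state();print(s['width'],s['gripper_force'],s['contact_force'],s['position'],s['ee_rot'])
a=np.load('pics/w9.npz')['pixels'];c=np.load('pics/s9.npz')['pixels']
cv2.imwrite('pics/m9.png',np.hstack([cv2.resize(a,(400,300)),cv2.resize(c[110:260,130:330],(400,300))]))
E
```

```text
0.055796528713843906 42.46967360089002 [ 0.27801662  0.73594885 -0.95206684] [0.55429271 0.16385462 0.11835374] [ 3.46506876e-04  7.10869319e-01  7.03323714e-01 -6.67673681e-04]
```

View pics/m9.png

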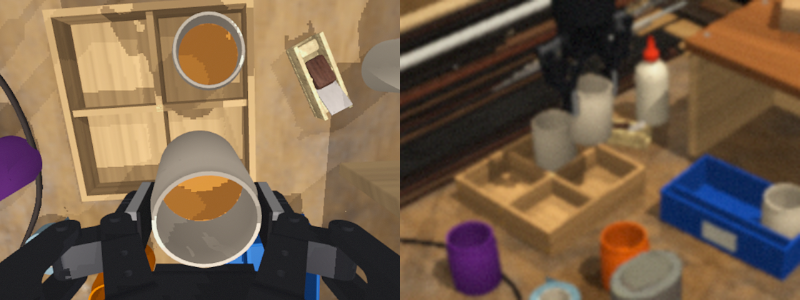

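```bash
python3 - <<'E'
from h import *
for n,u,v in [('cross',158,104),('divider +x end',248,100),('-x,y+ corner',52,12),('-x,y- corner',80,199)]: print(n,px('w9',u*1.4,v*1.4,.04).round(4))
print(px('w9',208*1.4,48*1.4,.078))
E
```

```text
cross [0.5104 0.21   0.04  ]
divider +x end [0.5938 0.213  0.04  ]
-x,y+ corner [0.4245 0.2882 0.04  ]
-x,y- corner [0.4248 0.1139 0.04  ]
[0.55653692 0.25451246 0.078     ]
```

Call:
move_arm(
  steps=[0,0,0,0.001,0.001,-0.02,0,0,0,0,0.001,0.001,-0.05,0,0,0,0,0.001,0.001,-0.07,0,0,0,0,0.001,0.001,-0.082,0,0,0,0,0.001,0.001,-0.09,0,0,0,0,0.001,0.001,-0.095,0,0,0,0,0.001,0.001,-0.096,0,0,0,0,0.001,0.001,-0.096,0,0,0,0,0.001,0.001,-0.096,0,0,0,0,0.001,0.001,-0.096,0],
)

```text
clock: 20.85
position: [0.5547, 0.1659, 0.0261]
ee_rot: [-0.0, 0.711, 0.703, 0.0]
contact_force: [-8.0, 1.2, 18.8]
width: 0.056
gripper_force: 42.8
```

Call:
move_arm(
  steps=[0,0,0,0,0,0,0.4,0,0,0,0,0,0,0.6,0,0,0,0,0,0,0.8,0,0,0,0,0,0,0.8,0,0,0,0,0,0.02,0.8,0,0,0,0,0,0.05,0.8,0,0,0,0,0,0.09,0.8,0,0,0,0,0,0.13,0.8,0,0,0,0,0,0.18,1,0,0,0,0,0,0.22,1],
)

```text
clock: 21.85
position: [0.5558, 0.1657, 0.245]
ee_rot: [0.001, 0.711, 0.703, 0.001]
contact_force: [0.9, -0.1, 0.2]
width: 0.0849
gripper_force: 0.0
```

Call:
move_arm(
  steps=[0,0,0.2517,0.078,-0.277,0,1,0,0,0.2517,0.078,-0.277,0,1,0,0,0.2517,0.078,-0.277,0,1,0,0,0.2517,0.078,-0.277,0,1,0,0,0.2517,0.078,-0.277,0,1,0,0,0.2517,0.078,-0.277,0,1,0,0,0.2517,0.078,-0.277,0,1,0,0,0.2517,0.078,-0.277,0,1,0,0,0.2517,0.078,-0.277,0,1,0,0,0.2517,0.078,-0.277,0,1],
)

```text
clock: 22.85
position: [0.6333, -0.1118, 0.2418]
ee_rot: [-0.0, 0.055, 0.998, 0.0]
contact_force: [0.2, -0.3, -0.1]
width: 0.0858
gripper_force: 0.0
```

Call:
move_arm(
  steps=[0,0,0.015,0,0,-0.03,1,0,0,0.015,0,0,-0.05,1,0,0,0.015,0,0,-0.08,1,0,0,0.015,0,0,-0.1,1,0,0,0.015,0,0,-0.1,1,0,0,0.015,0,0,-0.1,1,0,0,0.015,0,0,-0.1,1,0,0,0.015,0,0,-0.1,1,0,0,0.015,0,0,-0.1,1,0,0,0.015,0,0,-0.1,1],
)

```text
clock: 23.85
position: [0.6336, -0.1114, 0.1432]
ee_rot: [0.001, 0.011, 1.0, -0.0]
contact_force: [0.2, 0.2, -0.9]
width: 0.0855
gripper_force: 0.0
```

```bash
python3 - <<'E'
from h import *
shot('wrist','w10');shot('top','t10');shot('scene','s10')
s=manip.get_state();print(s['contact_force'],s['position'],s['ee_rot'])
c=np.load('pics/w10.npz');p=c['pixels'].astype(int)
print(proj('w10',[.633,-.1116,.076]),proj('w10',[.633,-.1406,.076]),proj('w10',[.633,-.0826,.076]),proj('w10',[.604,-.1116,.076]))
sat=p.max(2)-p.min(2);m=((sat<60)&(p.max(2)>130)).astype(np.uint8)
n,l,st,ce=cv2.connectedComponentsWithStats(m)
print([(st[i].tolist(),ce[i].round(0).tolist()) for i in range(1,n) if st[i][4]>600])
for k in('w10','w7'):
  p=np.load('pics/%s.npz'%k)['pixels'].astype(int)
  b=((p[...,0]>p[...,2]+60)&(p[...,0]>p[...,1]+30)).astype(np.uint8)
  n,l,st,ce=cv2.connectedComponentsWithStats(b);i=1+np.argmax(st[1:,4]);print(k,st[i])
  ys,xs=np.where(l==i)
  y0=ys.min()
  for u in range(xs.min(),xs.max(),40): print(u,ys[xs==u].min(),end=' ')
  print()
for X in ([.5735,-.147,.05],[.5735,.043,.05]):print(proj('w10',X))
E
```

```text
[-0.30680764 -0.45916775 -0.51156439] [ 0.63334103 -0.1112766   0.14267088] [1.82984151e-04 1.10849518e-02 9.99938543e-01 1.05827031e-05]
[284.67188433 211.36085261] [241.05740396 212.29126023] [328.34780376 210.42913435] [283.62896158 168.01260338]
[([0, 34, 63, 280, 1174], [27.0, 155.0]), ([78, 39, 189, 186, 10627], [180.0, 134.0]), ([266, 158, 84, 91, 3290], [308.0, 205.0]), ([95, 229, 113, 96, 3070], [145.0, 267.0]), ([216, 235, 344, 132, 15461], [383.0, 295.0]), ([159, 279, 82, 109, 2319], [192.0, 323.0]), ([371, 333, 43, 56, 605], [392.0, 357.0])]
w10 [  244    92   280   168 30729]
244 129 284 121 324 114 364 112 404 107 444 100 484 95 
w7 [  196   194   183    99 10296]
196 205 236 195 276 203 316 196 356 196 
[231.53193334 119.22625646]
[507.72635287 112.91854906]
```

```bash
cat >> h.py <<'E'
def ortho(name,z,x0,x1,y0,y1,res=.0005):
    c=np.load('pics/%s.npz'%name)
    X,Y=np.meshgrid(np.arange(x0,x1,res),np.arange(y0,y1,res),indexing='ij')
    q=np.stack([X,Y,0*X+z],-1)@c['R'].T+c['t']
    u=(c['fx']*q[...,0]/q[...,2]+c['cx']).astype(np.float32);v=(c['fy']*q[...,1]/q[...,2]+c['cy']).astype(np.float32)
    return cv2.remap(c['pixels'],u,v,cv2.INTER_LINEAR)
def pot(name,x0,x1,y0,y1,z=.076):
    o=ortho(name,z,x0,x1,y0,y1)
    g=cv2.GaussianBlur(cv2.cvtColor(o,cv2.COLOR_BGR2GRAY),(5,5),0)
    C=cv2.HoughCircles(g,cv2.HOUGH_GRADIENT,1.2,20,param1=120,param2=15,minRadius=53,maxRadius=61)
    return None if C is None else [(round(x0+c[1]*.0005,4),round(y0+c[0]*.0005,4),c[2]*.0005) for c in C[0][:3]]
E
python3 - <<'E'
from h import *
print(pot('w7',.58,.68,-.16,-.06),pot('w10',.58,.69,-.16,-.04))
a=np.load('pics/w10.npz')['pixels'];o=ortho('w10',.076,.56,.70,-.17,.07)
c=np.load('pics/t10.npz')['pixels']
o=cv2.resize(o,(400,233));t=cv2.resize(c[100:300,140:390],(400,187))
cv2.imwrite('pics/m10.png',np.hstack([cv2.resize(a,(400,420)),np.vstack([o,t])]))
E
```

```text
[(np.float32(0.6331), np.float32(-0.1147), np.float32(0.026860002))] [(np.float32(0.6325), np.float32(-0.0955), np.float32(0.026800001)), (np.float32(0.6211), np.float32(-0.0949), np.float32(0.026860002))]
```

View pics/m10.png

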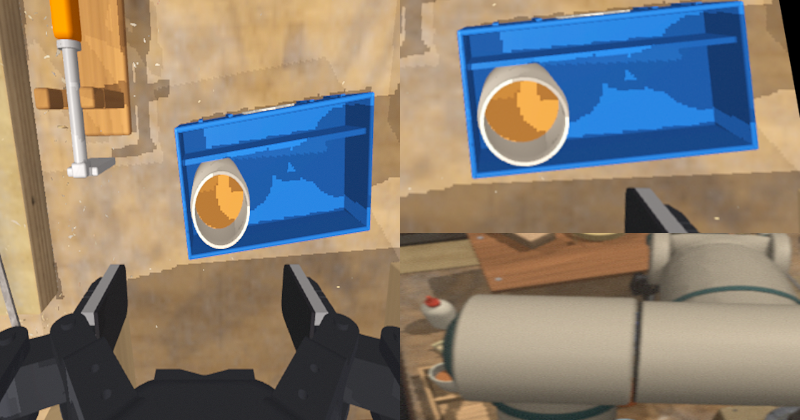

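Call:
move_arm(
  steps=[0,0,0,0,0.016,-0.02,1,0,0,0,0,0.016,-0.05,1,0,0,0,0,0.016,-0.08,1,0,0,0,0,0.016,-0.1,1,0,0,0,0,0.016,-0.115,1,0,0,0,0,0.016,-0.122,1,0,0,0,0,0.016,-0.122,0.3,0,0,0,0,0.016,-0.122,0,0,0,0,0,0.016,-0.122,0,0,0,0,0,0.016,-0.122,0],
  squeeze=40,
)

```text
clock: 25.0
position: [0.6362, -0.0981, 0.0248]
ee_rot: [0.004, 0.011, 1.0, -0.003]
contact_force: [-1.4, -4.2, 11.1]
width: 0.0559
gripper_force: 46.0
```

Call:
move_arm(
  steps=[0,0,0,0,0,0,0,0,0,0,0,0,0,0,0,0,0,0,0,0.01,0,0,0,0,0,0,0.03,0,0,0,0,0,0,0.06,0,0,0,0,0,0,0.1,0,0,0,0,-0.04,0.03,0.13,0,0,0,0,-0.08,0.06,0.13,0,0,0,0,-0.11,0.09,0.13,0,0,0,0,-0.14,0.13,0.13,0],
)

```text
clock: 26.0
position: [0.4913, 0.0356, 0.1516]
ee_rot: [0.0, 0.012, 1.0, 0.0]
contact_force: [1.2, 1.7, -0.5]
width: 0.0553
gripper_force: 43.0
```

Call:
move_arm(
  steps=[0,0,0,-0.012,0.04,0,0,0,0,0,-0.024,0.08,0,0,0,0,0,-0.024,0.11,0,0,0,0,0,-0.024,0.127,0,0,0,0,0,-0.024,0.127,0,0,0,0,0,-0.024,0.127,0,0,0,0,0,-0.024,0.127,-0.03,0,0,0,0,-0.024,0.127,-0.05,0,0,0,0,-0.024,0.127,-0.06,0,0,0,0,-0.024,0.127,-0.06,0],
)

```text
clock: 27.0
position: [0.4683, 0.1606, 0.0893]
ee_rot: [-0.002, 0.012, 1.0, -0.0]
contact_force: [0.0, 0.1, -0.9]
width: 0.0557
gripper_force: 43.1
```

Call:
move_arm(
  steps=[0,0,0,0,0,-0.02,0,0,0,0,0,0,-0.035,0,0,0,0,0,0,-0.045,0,0,0,0,0,0,-0.053,0,0,0,0,0,0,-0.058,0,0,0,0,0,0,-0.061,0,0,0,0,0,0,-0.063,0,0,0,0,0,0,-0.063,0,0,0,0,0,0,-0.063,0,0,0,0,0,0,-0.063,0],
)

```text
clock: 28.0
position: [0.4695, 0.1618, 0.0277]
ee_rot: [0.0, 0.011, 1.0, 0.0]
contact_force: [-0.4, -0.8, -0.9]
width: 0.0556
gripper_force: 43.1
```

Not yet touching; lower a little more, release, then retreat.

Call:
move_arm(
  steps=[0,0,0,0,0,-0.002,0,0,0,0,0,0,-0.003,0,0,0,0,0,0,-0.004,0,0,0,0,0,0,-0.005,0,0,0,0,0,0,-0.006,0,0,0,0,0,0,-0.006,0,0,0,0,0,0,-0.006,0,0,0,0,0,0,-0.006,0,0,0,0,0,0,-0.006,0,0,0,0,0,0,-0.006,0],
)

```text
clock: 29.0
position: [0.4699, 0.1622, 0.0263]
ee_rot: [0.002, 0.011, 1.0, 0.0]
contact_force: [-9.9, -0.3, 35.9]
width: 0.0559
gripper_force: 47.3
```

Call:
move_arm(
  steps=[0,0,0,0,0,0,0.4,0,0,0,0,0,0,0.6,0,0,0,0,0,0,0.7,0,0,0,0,0,0,0.7,0,0,0,0,0,0.02,0.7,0,0,0,0,0,0.05,0.7,0,0,0,0,0,0.09,0.7,0,0,0,0,0,0.13,0.7,0,0,0,0,0,0.18,0.7,0,0,0,0,0,0.22,0.7],
)

```text
clock: 30.0
position: [0.4696, 0.1617, 0.2436]
ee_rot: [0.001, 0.011, 1.0, 0.0]
contact_force: [0.2, 1.2, 0.2]
width: 0.0722
gripper_force: 0.0
```

Call:
move_arm(
  steps=[0,0,0,0.02,-0.05,0,-1,0,0,0,0.04,-0.1,0,-1,0,0,0,0.06,-0.14,0,-1,0,0,0,0.06,-0.18,0,-1,0,0,0,0.06,-0.21,0,-1,0,0,0,0.06,-0.21,0,-1,0,0,0,0.06,-0.21,0,-1,0,0,0,0.06,-0.21,0,-1,0,0,0,0.06,-0.21,0,-1,0,0,0,0.06,-0.21,0,-1],
)

```text
clock: 31.0
position: [0.5292, -0.0472, 0.2415]
ee_rot: [0.0, 0.01, 1.0, 0.0]
contact_force: [0.3, 0.2, -0.4]
width: 0.0003
gripper_force: 0.0
```

```bash
cat >> h.py <<'E'
def tote(name,z=.05):
    c=np.load('pics/%s.npz'%name);p=c['pixels'].astype(int)
    o=ortho(name,z,.40,.95,-.30,.25,.001).astype(int)
    b=((o[...,0]>o[...,2]+60)&(o[...,0]>o[...,1]+30)).astype(np.uint8)
    b=cv2.morphologyEx(b,cv2.MORPH_OPEN,np.ones((3,3)))
    n,l,st,ce=cv2.connectedComponentsWithStats(b);i=1+np.argmax(st[1:,4])
    h=cv2.convexHull(np.argwhere(l==i).astype(np.float32)[:,::-1].copy())
    r=cv2.minAreaRect(h);q=cv2.boxPoints(r)
    return [(.40+a[1]*.001,-.30+a[0]*.001) for a in q]+[r[1],r[2]]
E
python3 - <<'E'
from h import *
shot('wrist','w12');shot('top','t12');shot('scene','s12')
s=manip.get_state();print(s['contact_force'],s['position'],s['width'],s['ee_rot'])
for n in('w7','w12','t12'):print(n,[np.round(np.array(a,float),3).tolist() for a in tote(n)])
for n in('t12','w12'):
  print(pot(n,.42,.52,.11,.21,.078),pot(n,.50,.61,.11,.22,.078))
for a in [(177,127),(373,94),(369,228),(190,258)]:print(px('w10',a[0]*1.4,a[1],.05).round(4))
E
```

```text
[0.88130049 1.05350993 0.12283444] [ 0.52927817 -0.04765785  0.24150615] 8.015923565425928e-05 [6.94086646e-05 1.05634914e-02 9.99944201e-01 5.06893956e-05]
w7 [[0.672, -0.149], [0.561, -0.148], [0.562, 0.044], [0.674, 0.043], [191.402, 111.604], 0.458]
w12 [[0.567, -0.139], [0.545, 0.052], [0.657, 0.065], [0.679, -0.127], [112.861, 192.482], 83.66]
t12 [[0.563, -0.027], [0.555, 0.055], [0.654, 0.065], [0.663, -0.017], [99.936, 82.403], 84.207]
None None
[(np.float32(0.4689), np.float32(0.1643), np.float32(0.026740002))] [(np.float32(0.5537), np.float32(0.1685), np.float32(0.026860002)), (np.float32(0.5345), np.float32(0.1355), np.float32(0.029500002)), (np.float32(0.5513), np.float32(0.1583), np.float32(0.029500002))]
[ 0.579 -0.136  0.05 ]
[0.5613 0.0511 0.05  ]
[0.6572 0.0613 0.05  ]
[ 0.6773 -0.127   0.05  ]
```

Call:
move_arm(
  steps=[0,0,0,0.01,0.01,-0.04,-1,0,0,0,0.01,0.01,-0.09,-1,0,0,0,0.01,0.01,-0.13,-1,0,0,0,0.01,0.01,-0.17,-1,0,0,0,0.01,0.01,-0.2,-1,0,0,0,0.01,0.01,-0.22,-1,0,0,0,0.01,0.01,-0.23,-1,0,0,0,0.01,0.01,-0.239,-1,0,0,0,0.01,0.01,-0.239,-1,0,0,0,0.01,0.01,-0.239,-1],
)

```text
clock: 32.15
position: [0.5401, -0.0384, 0.0032]
ee_rot: [0.001, 0.011, 1.0, -0.0]
contact_force: [-0.6, -0.8, -0.3]
width: -0.0001
gripper_force: 0.0
```

Call:
move_arm(
  steps=[0,0,0,0.006,0,0,-1,0,0,0,0.012,0,0,-1,0,0,0,0.018,0,0,-1,0,0,0,0.024,0,0,-1,0,0,0,0.03,0,0,-1,0,0,0,0.036,0,0,-1,0,0,0,0.042,0,0,-1,0,0,0,0.048,0,0,-1,0,0,0,0.054,0,0,-1,0,0,0,0.06,0,0,-1],
)

```text
clock: 33.15
position: [0.5998, -0.0383, 0.0023]
ee_rot: [-0.0, 0.011, 1.0, 0.0]
contact_force: [-3.1, 0.7, 1.1]
width: 0.0002
gripper_force: 1.3
```

```bash
python3 - <<'E'
from h import *
shot('wrist','w13');shot('top','t13');shot('scene','s13')
s=manip.get_state();print(s['contact_force'],s['position'])
for n in('w13','t13','s12','s13'):print(n,[np.round(np.array(a,float),3).tolist() for a in tote(n)])
E
```

```text
[ 0.35572628 -0.22833238 -0.07378768] [ 0.60096281 -0.03847203  0.00246239]
w13 [[0.6, -0.026], [0.568, -0.013], [0.6, 0.068], [0.632, 0.056], [87.406, 34.184], 21.523]Traceback (most recent call last):
  File "<stdin>", line 4, in <module>
  File "h.py", line 38, in tote
    n,l,st,ce=cv2.connectedComponentsWithStats(b);i=1+np.argmax(st[1:,4])
                                                      ~~~~~~~~~^^^^^^^^^^
    return _wrapfunc(a, 'argmax', axis=axis, out=out, **kwds)
    return bound(*args, **kwds)
ValueError: attempt to get argmax of an empty sequence
```

Call:
move_arm(
  steps=[0,0,0,0.006,0,0,-1,0,0,0,0.012,0,0,-1,0,0,0,0.018,0,0,-1,0,0,0,0.024,0,0,-1,0,0,0,0.03,0,0,-1,0,0,0,0.036,0,0,-1,0,0,0,0.042,0,0,-1,0,0,0,0.046,0,0,-1,0,0,0,0.046,0,0,-1,0,0,0,0.036,0,0,-1],
)

```text
clock: 34.3
position: [0.6373, -0.0386, 0.0027]
ee_rot: [0.002, 0.011, 1.0, -0.0]
contact_force: [-0.3, -1.2, -0.4]
width: 0.0001
gripper_force: 0.0
```

Call:
move_arm(
  steps=[0,0,0,-0.03,0,0.03,-1,0,0,0,-0.04,0,0.06,-1,0,0,0,-0.05,0,0.1,-1,0,-0.125,0,-0.05,0,0.1,-1,0,-0.125,0,-0.05,0,0.1,-1,0,-0.125,0,-0.05,0,0.1,-1,0,-0.125,0,-0.05,0,0.1,-1,0,-0.125,0,-0.05,0,0.1,-1,0,-0.125,0,-0.05,0,0.1,-1,0,-0.125,0,-0.05,0,0.1,-1],
)

```text
clock: 35.3
position: [0.5891, -0.0248, 0.1373]
ee_rot: [0.354, 0.022, 0.935, -0.009]
contact_force: [0.5, 0.4, 0.2]
width: 0.0001
gripper_force: 0.0
```

```bash
python3 - <<'E'
from h import *
shot('wrist','w14');shot('top','t14');shot('scene','s14')
s=manip.get_state();print(s['contact_force'],s['position'],s['ee_rot'],s['qpos'].round(2))
c=np.load('pics/w14.npz');print('cam',-c['R'].T@c['t'],c['R'][2])
for n in('w14','s14','s12','t14','t12'):
  try:print(n,[np.round(np.array(a,float),3).tolist() for a in tote(n)])
  except Exception as e:print(n,'none')
def blue(n):
  p=cv2.cvtColor(np.load('pics/%s.npz'%n)['pixels'],cv2.COLOR_BGR2HSV)
  m=cv2.inRange(p,(105,130,40),(130,255,255));m[:130]=0
  k,l,st,ce=cv2.connectedComponentsWithStats(m);print(n,[x.tolist() for x in st[1:] if x[4]>150])
for n in('s12','s14','t12','t14','w14'):blue(n)
E
```

```text
[ 0.22817386 -0.67871289  0.74124633] [ 0.59035247 -0.02339094  0.13809764] [ 0.35371443  0.01746511  0.93515198 -0.00847639] [-0.25  0.11  2.23  0.98  0.16 -2.7 ]
cam [ 0.43107579 -0.01665565  0.21694522] [ 0.83600547 -0.03968408 -0.54728424]
w14 [[0.611, -0.14], [0.604, 0.052], [0.756, 0.058], [0.763, -0.135], [152.151, 192.614], 88.008]
s14 [[0.616, -0.164], [0.61, 0.052], [0.75, 0.055], [0.756, -0.16], [140.164, 216.017], 88.472]
s12 [[0.539, -0.164], [0.515, 0.048], [0.657, 0.064], [0.681, -0.148], [142.516, 213.124], 83.418]
t14 [[0.656, -0.135], [0.652, 0.055], [0.726, 0.057], [0.73, -0.133], [73.979, 189.756], 88.636]
t12 [[0.563, -0.027], [0.555, 0.055], [0.654, 0.065], [0.663, -0.017], [99.936, 82.403], 84.207]
s12 [[260, 191, 85, 62, 2889]]
s14 [[285, 178, 80, 59, 2568]]
t12 [[243, 190, 43, 50, 1171]]
t14 [[238, 151, 80, 55, 2477]]
w14 [[149, 137, 244, 115, 21560]]
```

```bash
python3 - <<'E'
import numpy as np
from scipy.optimize import least_squares
D=[(.5746,.2096,.2765,1.506),(.5192,.2506,.1709,1.5466),(.6348,.0935,.44,1.55)]
# elbow angle forms: forearm angle a=q2+q3+off
def f(p,q2,q3,s=np.pi):
    c,L1,L2,k,off,T=p
    return c+L1*np.sin(q2)+L2*np.sin(q2+q3+off)+T*np.sin(s), k+L1*np.cos(q2)+L2*np.cos(q2+q3+off)+T*np.cos(s)
best=None
def res(p): return np.ravel([np.array(f([0,*p,0,.3],a,b))-[r,z] for r,z,a,b in D])
o=least_squares(res,[.3,.3,.3]);print(o.x,o.cost,o.fun)
def res2(p): return np.ravel([np.array(f([p[0],p[1],p[2],p[3],0,.3],a,b))-[r,z] for r,z,a,b in D])
o=least_squares(res2,[0,.3,.3,.3]);print(o.x,o.cost,o.fun)
E
```

```text
[0.57752974 0.42586318 0.04384884] 4.160119750950002e-07 [-0.0005845   0.00035728  0.00030877  0.00011335  0.00018182 -0.00047063]
[0.00235621 0.57685498 0.42364526 0.04392601] 3.0537880321670575e-07 [-0.00058089  0.00025137  0.00035613 -0.0001502   0.00022476 -0.00010118]
```

Call:
move_arm(
  steps=[0,0.02,0,-0.01,0,0.02,-1,0,0.04,0,-0.02,0,0.04,-1,0,0.06,0,-0.03,0,0.06,-1,0,0.08,0,-0.04,0,0.09,-1,0,0.1,0,-0.05,0,0.12,-1,0,0.115,0,-0.06,0,0.12,-1,0,0.115,0,-0.06,0,0.12,0,0,0.115,0,-0.06,0,0.12,0,0,0.115,0,-0.06,0,0.12,0,0,0.115,0,-0.06,0,0.12,0],
)

```text
clock: 36.45
position: [0.5313, -0.0247, 0.257]
ee_rot: [-0.0, 0.014, 1.0, -0.015]
contact_force: [-1.0, -0.5, -0.5]
width: 0.0426
gripper_force: 0.0
```

```bash
python3 - <<'E'
from h import *
from scipy.spatial.transform import Rotation as Ro
s=manip.get_state();print(s['position'],s['ee_rot'],s['qpos'].round(3))
w,x,y,z=s['ee_rot'];R=Ro.from_quat([x,y,z,w])
for t in([0,0,1,0],):
  print('turn to tool y=+90:',(Ro.from_quat([0,1,0,0])*R.inv()).as_rotvec()/(2*np.pi))
E
```

```text
[ 0.53131627 -0.02467769  0.25695555] [-4.24745681e-04  1.43483034e-02  9.99787204e-01 -1.48152881e-02] [-0.156  0.187  1.51  -0.03   1.44  -1.694]
turn to tool y=+90: [ 0.00471619 -0.00013521  0.00456753]
```

Call:
move_arm(
  steps=[0.0047,0,0.0046,-0.02,-0.04,0,0.1,0.0047,0,0.0046,-0.04,-0.08,0,0.1,0.0047,0,0.0046,-0.058,-0.12,0,0.1,0.0047,0,0.0046,-0.058,-0.16,0,0.1,0.0047,0,0.0046,-0.058,-0.194,0,0.1,0.0047,0,0.0046,-0.058,-0.194,0,0.1,0.0047,0,0.0046,-0.058,-0.194,-0.04,0.1,0.0047,0,0.0046,-0.058,-0.194,-0.08,0.1,0.0047,0,0.0046,-0.058,-0.194,-0.1,0.1,0.0047,0,0.0046,-0.058,-0.194,-0.1,0.1],
)

```text
clock: 37.45
position: [0.4701, -0.2157, 0.1549]
ee_rot: [-0.003, -0.0, 1.0, 0.002]
contact_force: [-0.0, -0.3, -0.4]
width: 0.0473
gripper_force: 0.0
```

```bash
python3 - <<'E'
from h import *
shot('wrist','w15');s=manip.get_state();print(s['position'],s['ee_rot'],s['qpos'].round(2))
p=np.load('pics/w15.npz')['pixels']
m=cv2.inRange(cv2.cvtColor(p,cv2.COLOR_BGR2HSV),(8,200,120),(18,255,255))
k,l,st,ce=cv2.connectedComponentsWithStats(m)
for x in st[1:]:
  if x[4]>500: print(x,px('w15',x[0]+x[2]/2,x[1],.08),px('w15',x[0]+x[2]/2,x[1]+x[3],.086))
E
```

```text
[ 0.47176037 -0.21679704  0.15704075] [-9.59646358e-04 -3.75245432e-05  9.99998854e-01  1.17033651e-03] [-0.57  0.23  1.71  0.    1.21 -2.14]
[ 267  118   25  170 1785] [ 0.40892653 -0.21891117  0.08      ] [ 0.52592729 -0.21937998  0.086     ]
[ 512  144   48   75 2758] [ 0.42550386 -0.05073112  0.08      ] [ 0.47506948 -0.0458748   0.086     ]
```

Call:
move_arm(
  steps=[0,0,0,0,-0.0015,-0.04,0.1,0,0,0,0,-0.0015,-0.08,0.1,0,0,0,0,-0.0015,-0.1,0.1,0,0,0,0,-0.0015,-0.115,0.1,0,0,0,0,-0.0015,-0.124,0.1,0,0,0,0,-0.0015,-0.124,-0.4,0,0,0,0,-0.0015,-0.124,-1,0,0,0,0,-0.0015,-0.124,-1,0,0,0,0,-0.0015,-0.124,-1,0,0,0,0,-0.0015,-0.124,-1],
  squeeze=100,
)

```text
clock: 38.5
position: [0.4747, -0.2201, 0.0354]
ee_rot: [0.002, 0.0, 1.0, -0.0]
contact_force: [-0.4, 0.6, 6.6]
width: 0.0146
gripper_force: 97.9
```

Call:
move_arm(
  steps=[0,0,0,0,0,0,-1,0,0,0,0,0,0.03,-1,0,0,0,0,0,0.06,-1,0,0,0,0,0,0.08,-1,0,0,0,0,0,0.08,-1,0,0,0,0,0.05,0.08,-1,0,0,0,0,0.09,0.08,-1,0,0,0,0,0.13,0.08,-1,0,0,0,0,0.165,0.08,-1,0,0,0,0,0.165,0.08,-1],
)

```text
clock: 39.5
position: [0.4714, -0.0504, 0.1124]
ee_rot: [-0.001, -0.002, 1.0, 0.002]
contact_force: [0.1, -0.5, -0.8]
width: 0.0145
gripper_force: 98.1
```

Call:
move_arm(
  steps=[0,0,0,0.01,0,0,-1,0,0,0,0.02,0,0,-1,0,0,0,0.02,0,-0.02,-1,0,0,0,0.02,0,-0.04,-1,0,0,0,0.02,0,-0.06,-1,0,0,0,0.02,0,-0.07,-1,0,0,0,0.02,0,-0.08,-1,0,0,0,0.02,0,-0.08,-1,0,0,0,0.026,0,-0.08,-1,0,0,0,0.032,0,-0.08,-1],
)

```text
clock: 40.5
position: [0.507, -0.0549, 0.0346]
ee_rot: [0.001, 0.0, 1.0, 0.0]
contact_force: [0.1, 0.0, -0.9]
width: 0.0145
gripper_force: 98.1
```

Call:
move_arm(
  steps=[0,0,0,0.007,0,0,-1,0,0,0,0.014,0,0,-1,0,0,0,0.021,0,0,-1,0,0,0,0.028,0,0,-1,0,0,0,0.035,0,0,-1,0,0,0,0.042,0,0,-1,0,0,0,0.049,0,0,-1,0,0,0,0.056,0,0,-1,0,0,0,0.06,0,0,-1,0,0,0,0.06,0,0,-1],
)

```text
clock: 41.5
position: [0.5669, -0.0546, 0.0337]
ee_rot: [0.001, 0.0, 1.0, 0.0]
contact_force: [0.1, 0.0, -1.1]
width: 0.0147
gripper_force: 98.2
```

```bash
python3 - <<'E'
from h import *
shot('wrist','w16');shot('scene','s16');shot('top','t16');s=manip.get_state();print(s['position'],s['contact_force'])
for n in('t0','s0','t16','s16','s14'):
  try:print(n,[np.round(np.array(a,float),3).tolist() for a in tote(n)])
  except Exception as e:print(n,'none')
E
```

```text
[ 0.56606028 -0.05458612  0.03389725] [ 0.06187452 -0.71636907 -1.46848362]
t0 none
s0 [[0.686, -0.172], [0.683, 0.036], [0.826, 0.038], [0.829, -0.17], [143.206, 208.501], 89.215]
t16 [[0.699, -0.025], [0.699, -0.015], [0.703, -0.015], [0.703, -0.025], [4.0, 10.0], 90.0]
s16 [[0.656, -0.163], [0.647, 0.045], [0.79, 0.051], [0.799, -0.157], [143.437, 208.775], 87.537]
s14 [[0.616, -0.164], [0.61, 0.052], [0.75, 0.055], [0.756, -0.16], [140.164, 216.017], 88.472]
```

Call:
move_arm(
  steps=[0,0,0,0.007,0,0,-1,0,0,0,0.014,0,0,-1,0,0,0,0.021,0,0,-1,0,0,0,0.028,0,0,-1,0,0,0,0.035,0,0,-1,0,0,0,0.042,0,0,-1,0,0,0,0.049,0,0,-1,0,0,0,0.054,0,0,-1,0,0,0,0.056,0,0,-1,0,0,0,0.056,0,0,-1],
)

```text
clock: 42.65
position: [0.6223, -0.0546, 0.0338]
ee_rot: [0.001, 0.0, 1.0, 0.0]
contact_force: [-0.4, -0.4, -1.1]
width: 0.0146
gripper_force: 98.2
```

Call:
move_arm(
  steps=[0,0,0,-0.02,0,0,-1,0,0,0,-0.05,0,0,-1,0,0,0,-0.09,0,0,-1,0,0,0,-0.12,0,0.02,-1,0,0,0,-0.13,0,0.06,-1,0,0,0,-0.148,0,0.08,-1,0,0,0,-0.148,-0.04,0.08,-1,0,0,0,-0.148,-0.09,0.08,-1,0,0,0,-0.148,-0.13,0.08,-1,0,0,0,-0.148,-0.165,0.08,-1],
)

```text
clock: 43.65
position: [0.4742, -0.222, 0.1146]
ee_rot: [0.002, 0.0, 1.0, -0.001]
contact_force: [1.3, 0.7, -1.9]
width: 0.0143
gripper_force: 98.1
```

```bash
python3 - <<'E'
from h import *
shot('scene','s17');shot('wrist','w17');s=manip.get_state();print(s['position'],s['contact_force'],s['width'])
for n in('s0','s17'):
  print(n,[np.round(np.array(a,float),3).tolist() for a in tote(n)])
E
```

```text
[ 0.47500473 -0.22476757  0.11449716] [ 0.06309388  0.90034475 -0.75989462] 0.014802123641400346
s0 [[0.686, -0.172], [0.683, 0.036], [0.826, 0.038], [0.829, -0.17], [143.206, 208.501], 89.215]
s17 [[0.736, -0.197], [0.701, -0.134], [0.846, -0.052], [0.881, -0.114], [166.559, 71.398], 60.403]
```

Call:
move_arm(
  steps=[0,0,0,-0.001,0.0045,0,-1,0,0,0,-0.001,0.0045,0,-1,0,0,0,-0.001,0.0045,-0.02,-1,0,0,0,-0.001,0.0045,-0.04,-1,0,0,0,-0.001,0.0045,-0.055,-1,0,0,0,-0.001,0.0045,-0.065,-1,0,0,0,-0.001,0.0045,-0.072,-1,0,0,0,-0.001,0.0045,-0.079,-1,0,0,0,-0.001,0.0045,-0.079,-1,0,0,0,-0.001,0.0045,-0.079,-1],
)

```text
clock: 44.75
position: [0.4774, -0.2162, 0.0379]
ee_rot: [0.006, -0.001, 1.0, -0.003]
contact_force: [2.7, -1.3, 8.9]
width: 0.0143
gripper_force: 103.8
```

Call:
move_arm(
  steps=[0,0,0,0,0,0,-0.5,0,0,0,0,0,0,0,0,0,0,0,0,0,0,0,0,0,0,0,0,0,0,0,0,0,0,0.02,0,0,0,0,0,0,0.06,0,0,0,0,0,0,0.1,0,0,0,0,0,0,0.15,0,0,0,0,0,0,0.19,0,0,0,0,0,0,0.19,0],
)

```text
clock: 45.75
position: [0.4756, -0.2168, 0.2307]
ee_rot: [0.005, 0.0, 1.0, -0.003]
contact_force: [-0.3, 0.3, 0.2]
width: 0.0427
gripper_force: 0.0
```

```bash
python3 - <<'E'
from h import *
shot('wrist','w18');s=manip.get_state();print(s['position'],s['ee_rot'])
p=np.load('pics/w18.npz')['pixels']
m=cv2.inRange(cv2.cvtColor(p,cv2.COLOR_BGR2HSV),(8,200,120),(18,255,255))
k,l,st,ce=cv2.connectedComponentsWithStats(m)
for x in st[1:]:
  if x[4]>500: print(x,px('w18',x[0]+x[2]/2,x[1],.08),px('w18',x[0]+x[2]/2,x[1]+x[3],.086))
E
```

```text
[ 0.47396713 -0.21582953  0.22753195] [ 2.94371954e-03  3.53989773e-05  9.99994921e-01 -1.22096839e-03]
[278 109  20 133 957] [ 0.41121068 -0.21536492  0.08      ] [ 0.52777851 -0.21519255  0.086     ]
[ 475  129   85   66 4572] [ 0.42753449 -0.02118276  0.08      ] [ 0.48353419 -0.0150132   0.086     ]
```

Call:
move_arm(
  steps=[0,0,0,0,0,0.07,0,0,0,0,0,0,0.07,0,0,0,0,-0.105,0.35,0.07,0,0,0,0,-0.105,0.35,0.07,0,0,0,0,-0.105,0.35,0.07,0,0,0,0,-0.105,0.35,0.07,0,0,0,0,-0.105,0.35,0.07,0,0,0,0,-0.105,0.35,0.07,0,0,0,0,-0.105,0.35,0.07,0,0,0,0,-0.105,0.35,0.07,0],
)

```text
clock: 46.8
position: [0.3643, 0.1385, 0.2929]
ee_rot: [-0.002, -0.002, 1.0, 0.001]
contact_force: [0.6, -0.8, -0.2]
width: 0.043
gripper_force: 0.0
```

Call:
move_arm(
  steps=[0,0,0,-0.115,0.38,0,0,0,0,0,-0.115,0.38,0,0,0,0,0,-0.115,0.38,0,0,0,0,0,-0.115,0.38,0,0,0,0,0,-0.115,0.38,0,0,0,0,0,-0.115,0.38,0,0,0,0,0,-0.115,0.38,0,0,0,0,0,-0.115,0.38,0,0,0,0,0,-0.115,0.38,0,0,0,0,0,-0.115,0.38,0,0],
)

```text
clock: 47.8
position: [0.2516, 0.5147, 0.292]
ee_rot: [-0.001, -0.001, 1.0, -0.002]
contact_force: [-0.7, 0.1, 0.1]
width: 0.0427
gripper_force: 0.0
```

```bash
python3 - <<'E'
from h import *
shot('top','t20');shot('scene','s20');s=manip.get_state();print(s['position'])
def box(n,lo,hi,roi):
  p=cv2.cvtColor(np.load('pics/%s.npz'%n)['pixels'],cv2.COLOR_BGR2HSV)
  m=cv2.inRange(p,lo,hi);r=np.zeros_like(m);r[roi[1]:roi[3],roi[0]:roi[2]]=m[roi[1]:roi[3],roi[0]:roi[2]]
  k,l,st,ce=cv2.connectedComponentsWithStats(r);i=1+np.argmax(st[1:,4]);return st[i].tolist(),ce[i].round(1).tolist()
O=((3,170,90),(18,255,255));B=((100,120,30),(130,255,255))
for a,b,rh,rt in(('t0','t20',(350,180,400,275),(220,120,340,190)),('s0','s20',(295,235,370,310),(290,150,400,240))):
  print('hook',box(a,*O,rh),box(b,*O,rh));print('tote',box(a,*B,rt),box(b,*B,rt))
# change elsewhere: bystanders
for n,X in(('glue',(150,160,185,210)),('tape',(260,295,300,330)),('plane',(155,198,195,232)),('orange',(262,250,300,290)),('hookregion',(340,180,400,280))):
  A=np.load('pics/t0.npz')['pixels'];Bq=np.load('pics/t20.npz')['pixels'];x0,y0,x1,y1=X
  d=cv2.absdiff(cv2.blur(A[y0:y1,x0:x1],(3,3)),cv2.blur(Bq[y0:y1,x0:x1],(3,3))).max(2);print(n,(d>40).mean().round(3))
print(pot('t20',.42,.52,.11,.21,.078),pot('t20',.50,.61,.11,.22,.078),pot('t20',.50,.61,.20,.31,.078))
print([np.round(np.array(a,float),3).tolist() for a in tote('s20')])
E
```

```text
[0.25248686 0.51350602 0.29341336]
hook ([367, 217, 22, 47, 330], [376.7, 240.0]) ([364, 217, 23, 47, 332], [374.6, 239.2])
tote ([242, 146, 72, 34, 974], [276.6, 161.7]) ([235, 142, 72, 33, 841], [270.3, 156.7])
hook ([298, 251, 64, 59, 1570], [329.3, 283.6]) ([298, 251, 64, 59, 1636], [328.9, 282.9])
tote ([306, 175, 79, 50, 1621], [344.1, 198.9]) ([307, 165, 77, 54, 2291], [346.0, 190.1])
glue 0.0
tape 0.0
plane 0.0
orange 0.0
hookregion 0.052
None None None
[[0.708, -0.162], [0.698, 0.045], [0.843, 0.053], [0.853, -0.155], [145.373, 207.932], 87.064]
```

```bash
python3 -c "
from rig import manip
print(manip.sign_off())"
```

```text
the job is handed in; nothing more can be done
None
```

I handed the job in at about 48 s of the 210 s limit, and the sign-off returned no verdict. Both pots are in crate cells, the emptied tote is back in the bay with its front wall about 20 mm deeper than at the start, the hook is in its cradle about 4 mm to one side of where it lay, and the glue bottle, tape roll and block plane look unmoved. I checked the last state by image code only, as my picture views were used up, and did not re-confirm the pots after placing the second one.

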